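# Load the hardware tray into the bench organiser

## Robot

A 6-joint arm with a two-finger parallel gripper is mounted at the origin on the work surface. World frame = base frame: x ahead of the robot, y to its left, z up, the work surface at z = 0. Lengths are in m, angles in rad, forces in N, time in s.
With the tool pointing down it reaches from about 0.275 to 0.825 m from the base axis. Payload 5.2 kg.
Tool frame: the origin (TCP) lies midway between the tips of the shut fingers; the grasp point (between the pads) lies 19 mm behind it (env.grasp_offset is the distance from the TCP to the grasp point, in m); z points along the fingers, y is the line along which they close (so a half turn about z gives the same grasp; the last joint's range is limited). The gripper opens to 93 mm and grips with 3 to 60 N. Pads are 15 mm wide; open, the fingers measure 128 mm over their backs; the gripper's body (75 mm by 188 mm) begins 65 mm behind the grasp point.
Start: joints at [0.968, 0.259, 1.535, -0, 1.348, -0.203], TCP at [0.214, 0.507, 0.219] pointing down, gripper open.
Joint ranges: [-3.14, 3.14], [-0.91, 2.08], [0.19, 2.58], [-1.22, 4.36], [0.22, 2.71], [-3.12, 3.12]. Speed limits (rad/s): [2.57, 2.57, 3.14, 3.14, 3.14, 3.14].

## Interface

Orientations are given as a rotation vector (axis times angle).
In Python, from workcell import env, viewer, job gives the robot as it stands.
- The arm moves only by the shell command python3 -m handwheel 'ROWS' [FORCE]. ROWS is JSON, a list of rows, each an object of numbers: "x", "y", "z": the shift along the tool's x, y, z normalised to -1 to 1, where 1 is 1000 mm; "wx", "wy", "wz": the turn, a rotation vector about the tool's x, y, z normalised to -1 to 1, where 1 is pi rad; "gripper": the opening, from -1 (shut) to 1 (fully open). A call has 1 to 20 rows; each row is the pose to reach, as a shift and turn from the pose commanded when the call began, along the tool's axes at that moment, turning the shorter way round; what a row does not reach only later rows make up. A row lasts 1/10 s, in which the tool goes at most 50 mm and 8.59 degrees, less where a joint would pass 70% of its speed; a pose out of reach is approached as far as the arm can. A call with a number of a shift or a turn outside -1 to 1 is refused whole. A call with a gripper value outside its range is refused whole. The fingers move at their own pace and stop on an object; FORCE is the grip in N (left out, the last holds). Time passes only in rows, so rows that repeat a pose let the fingers close. It gives the time, the measured TCP pose, the force, the opening and the grip force at its end, in the units of the state.
- env.get_state(): the state, without advancing time (a new reading comes with each control period).
- viewer.grab_frame(name): name is "scene" or "top" or "wrist"; returns the picture (384x512x3 uint8, red, green, blue); there is no depth.
- viewer.camera_params(name): a dict with "vertical_fov" (degrees; the focal length in pixels is half the picture's height over the tangent of half this angle, whatever the lens; pixels are square), "cx", "cy" (the principal point, pixels), "k1" (the pictures are not rectified: a ray, as slopes to the right and down, at radius r is drawn at 1 + k1 r^2 times it, then the intrinsics apply), "rvec" (rotation vector, rad) and "tvec" (3), from world to camera coordinates, as OpenCV has them. Camera axes: x right, y down, z forward; pixel columns grow to the right and rows downward; lengths in m; the calibration is good to about 2 mm. A picture is of the moment at which its call begins: read the wrist's pose just before it. camera_params takes no time and is no camera call; for the wrist camera it gives the pose at the moment of the call.
- job.job_done(): hands the job in; it is judged then, once.
The state is a dict: "clock": time; "q": joint angles; "dq": joint speeds; "joint_torque": joint torques, N m; "tool_pos": TCP position; "ee_rot": TCP orientation; "ft_force": force on the tool from outside, world axes, zero at the start; "moment": the same for the moment, N m; "grip_width": finger opening in m; "grip_force": force on a finger pad.
Only numpy, scipy, OpenCV 4.12 (cv2) and the standard library are available. Lean on these libraries where they do the work, as an engineer would, in place of code of your own. Each camera call takes 0.05 s, during which the arm holds its last target. There are 200 camera calls.

## Task

Put the blue hardware tray away in the plywood organiser with all its pieces still in it: carry it level by the wooden rib in its middle, set its leading end down in the bay's mouth and let go, then push it in from the front until it is fully home against the back stop and the spring catch has snapped into its side. Do not drop or tip the tray, push gently enough that the organiser, which only stands on the bench, does not get shoved, and leave the other things where they are.

Things in the scene. Friction and masses are not known exactly. Their poses are not given: they have to be found in the camera images.
- tray: blue open tray, 150 mm long (x) by 110 wide (y), walls 25 high and 5 thick, floor 4 thick, about 0.5 kg with its load (varies); origin at the centre of its underside, z up, +x to its leading end, wooden pull at its front (-x). The left (+y) wall has a 22 mm gap at x = -12 to 10, the notch for the catch.
- rib (a point): middle of the top of the wooden rib in the tray's middle, 42 above the tray's origin; the rib runs along the tray's x, 60 long, 12 thick (y), 38 tall, with a clear finger well 44 wide on each side (x = -30 to +30) down to the tray's floor
- pull (a point): top of the tray's front pull, 100 before the tray's origin and 40 above its underside; the pull is an upright wooden tab 12 thick (y), from x = -75 to -115 of the tray, z = 4 to 40
- rack: plywood organiser (2.4 kg, stands loose) with one bay; origin on the table under the middle of the bay's mouth, x into the bay, y left. Bay floor and the open apron before it (x = -100 to 0) at z = 30. Bay 115 wide, walls 20 thick, flared cheeks out to x = -20. A clear roof covers it (z = 85 to 91). The back stop is clamped anywhere from x = 119 to 154: feel for it.
- catch (a joint): leaf-spring catch in the bay's left wall, rad: 0 when relaxed or snapped into the tray's notch, 0.07 to 0.22 while the tray's side pushes it aside (some newtons of drag). Its nose stands 8 mm into the bay; catch and stop move as one, so it snaps in as the tray meets the stop. When home the tray's front wall is between 31 mm out of and 4 mm inside the mouth.
- anvil: steel setting anvil, disc 28 mm across, 14 high, origin under its centre, lying in one of the tray's corner compartments at the start
- dome: brass setting die, 26 mm across, 18 high, origin under its centre, lying in one of the tray's corner compartments at the start
- buckle: flat brass buckle 28 x 34 mm, 5 thick, origin under its centre, lying in one of the tray's corner compartments at the start
- spool: small red spool, 26 mm across, 24 high, origin under its centre, lying in one of the tray's corner compartments at the start
- mallet: bystander: hammer with a pale handle, 220 mm long, lying between tray and organiser; leave alone
- rivet_jar: bystander: amber jar 48 mm across, 55 high; leave alone
- thread: bystander: red thread spool 40 mm across, 42 high; leave alone
- flask: bystander: black drinking flask with a red band and a loop on its lid, 75 mm across, 230 high; leave alone
- awl: bystander: awl 150 mm long, lying; leave alone
- mug: bystander: white mug 80 mm across, 90 high; leave alone

How it is judged:
By the outcome, as a careful person would: the job done as asked, in the order asked, and still so for the second after the job is handed in, with the robot touching nothing.
It also fails if it takes over 64 s, if anything falls off the work surface, if the arm or the gripper's body presses on something with over 40 N, if the wrist force passes 120 N, or if a joint passes its speed limit or range.

## Working session

There is one attempt and no reset: what is moved stays moved. The work goes in short steps, Python scripts to look and compute and a shell command to move; the robot and the scene stay as the last step left them, time stands still between calls to the robot, and variables do not carry over. Pictures are saved under pics/ and viewed, at most 10 in all, crops included, and the job is handed in when it is done.

```bash
mkdir -p pics; ls; python3 - <<'E'
from workcell import env, viewer
import cv2
s=env.get_state(); print({k:(v if not hasattr(v,'round') else v) for k,v in s.items()})
for n in("scene","top","wrist"):
    p=viewer.camera_params(n); print(n,p)
    im=viewer.grab_frame(n)[:,:,::-1]; cv2.imwrite(f'pics/{n}0.png',im)
E
```

```text
pics
{'clock': 0.0, 'q': array([ 9.68222652e-01,  2.59345689e-01,  1.53608895e+00,  2.63682897e-06,
        1.34798088e+00, -2.02811808e-01]), 'dq': array([ 1.30436072e-03, -4.99006275e-04, -6.29424829e-05,  3.72246056e-04,
        1.53041701e-03,  1.20413105e-03]), 'joint_torque': array([ 6.37698249e-04, -4.37287116e+01, -2.84004575e+01,  7.19102612e-02,
        4.12324083e-02, -9.89457203e-05]), 'tool_pos': array([0.21372718, 0.50618255, 0.2178139 ]), 'ee_rot': array([-6.23629875e-01, -3.07834052e+00,  2.63212434e-03]), 'ft_force': array([-0.31354839,  0.37810347, -0.0243426 ]), 'moment': array([-0.02324104,  0.01602349,  0.01869148]), 'grip_force': 0.0, 'grip_width': 0.0929870366529162}
scene {'vertical_fov': 42.85635006584189, 'cx': 258.0820526160541, 'cy': 194.39432976941043, 'k1': 0.06836440309695752, 'rvec': array([ 1.4414946 ,  2.17712417, -0.85782529]), 'tvec': array([ 0.20877376, -0.3615033 ,  2.2491548 ])}
top {'vertical_fov': 50.04667943850904, 'cx': 258.0849178865487, 'cy': 199.87516250181332, 'k1': 0.03762853425739854, 'rvec': array([ 2.04932442, -2.18592268,  0.23241233]), 'tvec': array([0.02067533, 0.5596879 , 1.21112914])}
wrist {'vertical_fov': 62.52767942880671, 'cx': 258.78452908354615, 'cy': 185.45860586995727, 'k1': 0.007478130885093918, 'rvec': array([-2.44305885, -1.61868544, -0.19696913]), 'tvec': array([-0.54895454, -0.02824435,  0.39056621])}
```

View pics/top0.png

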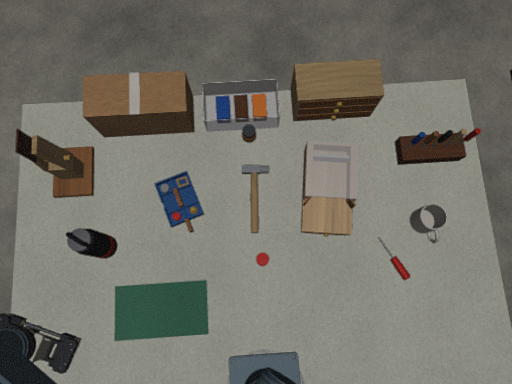

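View pics/scene0.png

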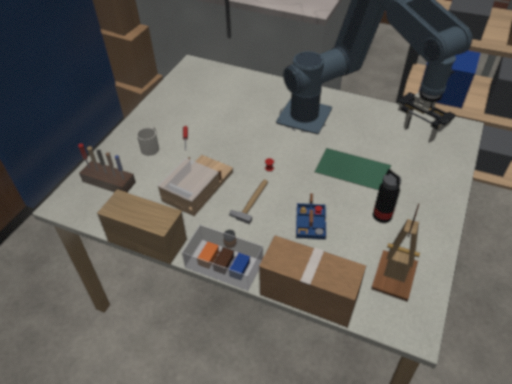

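View pics/wrist0.png

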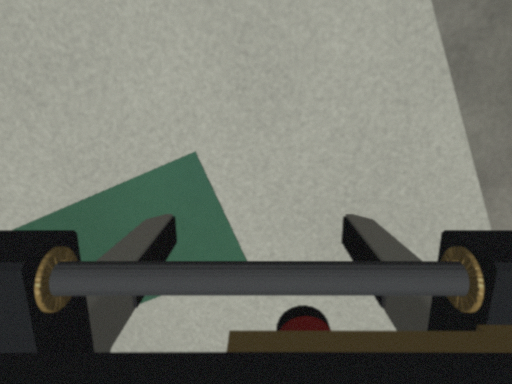

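The top view shows the tray at about (179,199) with its pull at (189,225), leading end up. The rack is at about (329,188), with its apron and mouth facing the robot. The mallet (255,200) lies between them and the flask is at (92,243). The wrist view shows only the mat and the flask.

```bash
cat > h.py <<'E'
import numpy as np, cv2
from workcell import env, viewer
def ray(p,uv):
    f=192/np.tan(np.radians(p['vertical_fov'])/2)
    K=np.array([[f,0,p['cx']],[0,f,p['cy']],[0,0,1.]])
    n=cv2.undistortPoints(np.array(uv,float).reshape(-1,1,2),K,np.array([p['k1'],0,0,0,0.])).reshape(-1,2)
    R=cv2.Rodrigues(p['rvec'])[0]
    d=np.c_[n,np.ones(len(n))]@R
    return -R.T@p['tvec'],d
def onplane(p,uv,z):
    o,d=ray(p,uv); return o+d*((z-o[2])/d[:,2])[:,None]
def px(p,X):
    f=192/np.tan(np.radians(p['vertical_fov'])/2)
    K=np.array([[f,0,p['cx']],[0,f,p['cy']],[0,0,1.]])
    return cv2.projectPoints(np.array(X,float).reshape(-1,1,3),p['rvec'],p['tvec'],K,np.array([p['k1'],0,0,0,0.]))[0].reshape(-1,2)
E
python3 - <<'E'
from h import *
im=cv2.imread('pics/top0.png'); p=viewer.camera_params('top')
hsv=cv2.cvtColor(im,cv2.COLOR_BGR2HSV)
m=cv2.inRange(hsv,(100,120,40),(125,255,255)); m[:,:150]=0;m[:,210:]=0;m[:165]=0;m[235:]=0
c=np.vstack([k.reshape(-1,2) for k in cv2.findContours(m,0,1)[0] if len(k)>5])
print('blue hull->minrect px',cv2.minAreaRect(c))
w=onplane(p,c,0.025)[:,:2]*1000
print('rim plane',cv2.minAreaRect(w.astype(np.float32)))
a=cv2.resize(im[135:245,145:205],None,fx=5.4,fy=5.4,interpolation=cv2.INTER_CUBIC)
b=cv2.resize(im[135:245,295:365],None,fx=5.4,fy=5.4,interpolation=cv2.INTER_CUBIC)
o=np.hstack([a,b]);print(o.shape);cv2.imwrite('pics/crop.png',o)
E
```

```text
blue hull->minrect px ((178.46249389648438, 198.40350341796875), (45.616455078125, 34.01817321777344), 68.74949645996094)
rim plane ((588.267822265625, 234.53822326660156), (149.060546875, 105.49095153808594), 18.893407821655273)
(594, 702, 3)
```

View pics/crop.png

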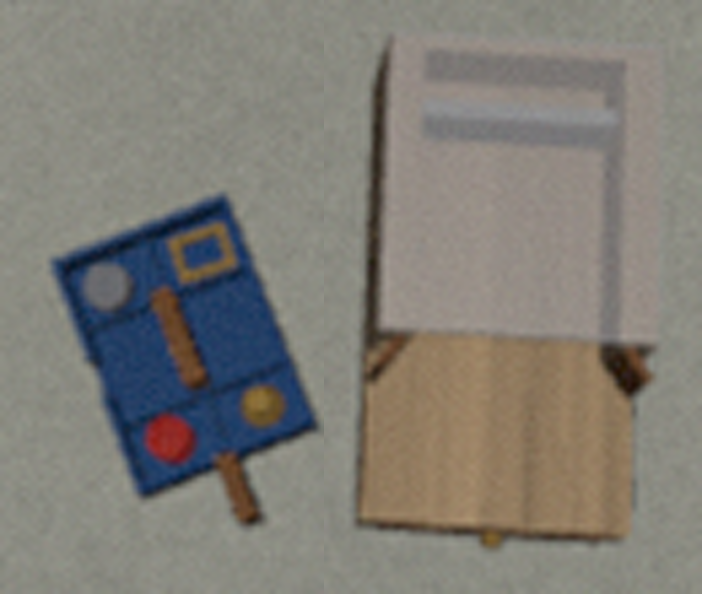

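The crop shows the tray's load: anvil top left, buckle top right, spool bottom left and dome bottom right. The rib is clear. The roof's front edge runs (380,332)–(657,347) and the apron's front edge (360,522)–(630,537).

```bash
python3 - <<'E'
from h import *
p=viewer.camera_params('top')
f=lambda u,v,o:(o+u/5.4-.4,135+v/5.4-.4)
b=lambda u,v:f(u-324,v,295)
a=lambda u,v:f(u,v,145)
print('cam',ray(p,[(0,0)])[0])
P=lambda n,uv,z:print(n,(onplane(p,uv,z)[:,:2]*1000).round(1).tolist())
P('roof FL FR BL BR',[b(380,332),b(657,347),b(392,35),b(662,45)],.091)
P('apron FL FR',[b(360,522),b(630,537)],.03)
P('stop bar ends',[b(422,110),b(615,120)],.05)
P('rib ends',[a(163,293),a(198,382)],.042)
P('pull ends',[a(228,460),a(250,520)],.04)
P('rim LL,LR,FR,FL',[a(53,262),a(225,195),a(316,427),a(143,495)],.025)
E
```

```text
cam [0.30127015 0.00911454 1.29987116]
roof FL FR BL BR [[555.6, -156.3], [537.3, -309.2], [728.7, -178.5], [712.7, -331.9]]
apron FL FR [[457.7, -143.3], [439.3, -297.0]]
stop bar ends [[695.8, -198.3], [682.4, -310.8]]
rib ends [[615.0, 242.4], [561.1, 223.7]]
pull ends [[514.9, 208.1], [479.5, 196.7]]
rim LL,LR,FR,FL [[642.1, 309.5], [676.7, 207.5], [533.5, 159.0], [500.2, 259.9]]
```

```bash
cat >> h.py <<'E'
from scipy.spatial.transform import Rotation as Ro
def go(x,y,z,yaw):
    "print shift/turn (normalised) from measured pose to TCP (x,y,z), tool pointing down, tool y at yaw deg"
    s=env.get_state(); R=Ro.from_rotvec(s['ee_rot'])
    a=np.radians(yaw); yy=np.array([np.cos(a),np.sin(a),0]); zz=np.array([0,0,-1.]); T=Ro.from_matrix(np.c_[np.cross(yy,zz),yy,zz])
    d=R.inv().apply(np.array([x,y,z])-s['tool_pos']); w=(R.inv()*T).as_rotvec()/np.pi
    print('shift',d.round(4),'turn',w.round(4))
def st():
    s=env.get_state(); R=Ro.from_rotvec(s['ee_rot']).as_matrix()
    print('t',round(s['clock'],2),'tcp',s['tool_pos'].round(4),'yaw_y',np.degrees(np.arctan2(R[1,1],R[0,1])).round(2),'zax',R[:,2].round(4),'F',s['ft_force'].round(1),'M',s['moment'].round(2),'w',round(s['grip_width'],4),'g',round(s['grip_force'],1))
E
python3 - <<'E'
from h import *
st()
p=viewer.camera_params('top')
print('flask base',onplane(p,[(108,247),(80,237)],.0).round(3)[:,:2],'top?',onplane(p,[(80,237)],.23).round(3))
print('thread,mallet ends',onplane(p,[(262,259),(255,165),(254,232)],.03).round(3)[:,:2].tolist())
w=viewer.camera_params('wrist'); s=env.get_state(); R=Ro.from_rotvec(s['ee_rot'])
o,d=ray(w,[(256,192)]); print('wristcam in tool',R.inv().apply(o-s['tool_pos']).round(3),'view',R.inv().apply(d).round(3))
go(.588,.234,.15,109)
E
```

```text
t 0.15 tcp [0.2138 0.5063 0.218 ] yaw_y 67.09 zax [-8.0e-04 -1.1e-03 -1.0e+00] F [ 0.2 -0.3 -0.1] M [-0.   -0.02  0.01] w 0.0927 g 0.0
flask base [[0.452 0.462]
 [0.489 0.549]] top? [[0.456 0.453 0.23 ]]
thread,mallet ends [[0.38, -0.016], [0.68, -0.014], [0.465, 0.003]]
wristcam in tool [ 0.067 -0.    -0.167] view [[-0.262 -0.009  0.965]]
shift [-0.4507 -0.1051  0.068 ] turn [-4.000e-04 -2.000e-04 -2.328e-01]
```

```bash
python3 -m handwheel '[{"x":-0.04,"y":-0.03,"gripper":-0.14},{"x":-0.09,"y":-0.07,"gripper":-0.14},{"x":-0.14,"y":-0.108,"wz":-0.03,"gripper":-0.14},{"x":-0.187,"y":-0.145,"wz":-0.07,"gripper":-0.14},{"x":-0.23,"y":-0.14,"wz":-0.11,"gripper":-0.14},{"x":-0.277,"y":-0.13,"wz":-0.15,"gripper":-0.14},{"x":-0.325,"y":-0.12,"wz":-0.19,"gripper":-0.14},{"x":-0.37,"y":-0.115,"z":0.02,"wz":-0.2328,"gripper":-0.14},{"x":-0.41,"y":-0.11,"z":0.04,"wz":-0.2328,"gripper":-0.14},{"x":-0.44,"y":-0.106,"z":0.06,"wz":-0.2328,"gripper":-0.14},{"x":-0.4507,"y":-0.1051,"z":0.068,"wz":-0.2328,"gripper":-0.14},{"x":-0.4507,"y":-0.1051,"z":0.068,"wz":-0.2328,"gripper":-0.14},{"x":-0.4507,"y":-0.1051,"z":0.068,"wz":-0.2328,"gripper":-0.14},{"x":-0.4507,"y":-0.1051,"z":0.068,"wz":-0.2328,"gripper":-0.14}]' 45
python3 - <<'E'
from h import *
st()
p=viewer.camera_params('wrist'); im=viewer.grab_frame('wrist')[:,:,::-1].copy(); cv2.imwrite('pics/w1.png',im)
m=cv2.inRange(cv2.cvtColor(im,cv2.COLOR_BGR2HSV),(100,120,30),(125,255,255))
c=np.vstack([k.reshape(-1,2) for k in cv2.findContours(m,0,1)[0] if len(k)>20])
print(c.min(0),c.max(0)); r=cv2.minAreaRect((onplane(p,c,.025)[:,:2]*1000).astype(np.float32));print(r)
E
```

```text
t 0.15 tcp [0.2138 0.5063 0.218 ] yaw_y 67.09 zax [-8.0e-04 -1.1e-03 -1.0e+00] F [ 0.2 -0.3 -0.1] M [-0.   -0.02  0.01] w 0.0927 g 0.0invalid input
Traceback (most recent call last):
ValueError: need at least one array to concatenate
```

View pics/w1.png

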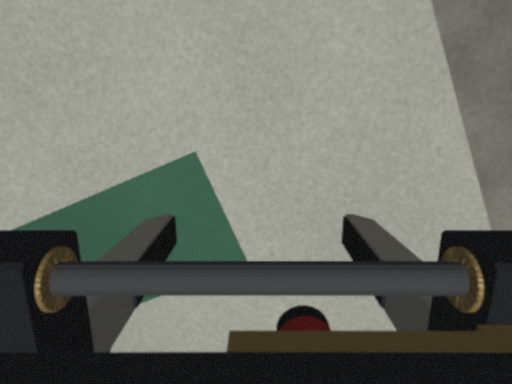

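The move was refused, so the picture shows the start pose unchanged. I'll retry with every key present in each row.

```bash
python3 -m handwheel '[{"x":-0.04,"y":-0.03,"z":0,"wx":0,"wy":0,"wz":0,"gripper":-0.14},{"x":-0.09,"y":-0.07,"z":0,"wx":0,"wy":0,"wz":0,"gripper":-0.14},{"x":-0.14,"y":-0.108,"z":0,"wx":0,"wy":0,"wz":-0.03,"gripper":-0.14},{"x":-0.187,"y":-0.145,"z":0,"wx":0,"wy":0,"wz":-0.07,"gripper":-0.14}]' 45
python3 -c "
from h import *
st(); go(.588,.234,.15,109)"
```

```text
clock: 0.6
tool_pos: [0.311, 0.3335, 0.2185]
ee_rot: [0.288, 3.128, -0.0]
ft_force: [0.8, -0.7, 0.4]
grip_width: 0.0654
grip_force: 0.0
t 0.6 tcp [0.311  0.3335 0.2185] yaw_y 79.48 zax [ 1.e-04 -2.e-04 -1.e+00] F [ 0.8 -0.7  0.4] M [ 0.04 -0.01  0.01] w 0.0654 g 0.0
shift [-0.2905 -0.0473  0.0686] turn [-1.00e-04  0.00e+00 -1.64e-01]
```

```bash
python3 -m handwheel '[{"x":-0.045,"y":-0.003,"z":0,"wx":0,"wy":0,"wz":-0.04,"gripper":-0.14},{"x":-0.09,"y":-0.006,"z":0,"wx":0,"wy":0,"wz":-0.08,"gripper":-0.14},{"x":-0.135,"y":-0.01,"z":0.01,"wx":0,"wy":0,"wz":-0.12,"gripper":-0.14},{"x":-0.18,"y":-0.014,"z":0.03,"wx":0,"wy":0,"wz":-0.163,"gripper":-0.14},{"x":-0.22,"y":-0.017,"z":0.05,"wx":0,"wy":0,"wz":-0.163,"gripper":-0.14},{"x":-0.25,"y":-0.019,"z":0.065,"wx":0,"wy":0,"wz":-0.163,"gripper":-0.14},{"x":-0.266,"y":-0.019,"z":0.068,"wx":0,"wy":0,"wz":-0.163,"gripper":-0.14},{"x":-0.266,"y":-0.019,"z":0.068,"wx":0,"wy":0,"wz":-0.163,"gripper":-0.14},{"x":-0.266,"y":-0.019,"z":0.068,"wx":0,"wy":0,"wz":-0.163,"gripper":-0.14},{"x":-0.266,"y":-0.019,"z":0.068,"wx":0,"wy":0,"wz":-0.163,"gripper":-0.14}]' 45
python3 - <<'E'
from h import *
st()
p=viewer.camera_params('wrist'); im=viewer.grab_frame('wrist')[:,:,::-1].copy(); cv2.imwrite('pics/w2.png',im)
m=cv2.inRange(cv2.cvtColor(im,cv2.COLOR_BGR2HSV),(100,120,30),(125,255,255))
c=np.vstack([k.reshape(-1,2) for k in cv2.findContours(m,0,1)[0] if len(k)>20])
print(c.min(0),c.max(0)); r=cv2.minAreaRect((onplane(p,c,.025)[:,:2]*1000).astype(np.float32));print(r)
E
```

```text
clock: 1.6
tool_pos: [0.5674, 0.2673, 0.1513]
ee_rot: [-0.508, 3.1, 0.0]
ft_force: [-0.3, 1.1, -0.0]
grip_width: 0.0401
grip_force: 0.0
t 1.6 tcp [0.5674 0.2673 0.1513] yaw_y 108.6 zax [ 2.e-04  2.e-04 -1.e+00] F [-0.3  1.1 -0. ] M [ 0.06  0.01 -0.03] w 0.0401 g 0.0
[158 109] [277 261]
((589.41748046875, 235.35791015625), (150.28565979003906, 108.2172622680664), 18.728757858276367)
```

View pics/w2.png

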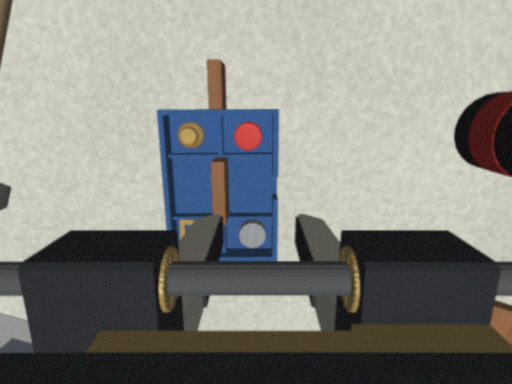

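The wrist view shows the tray at (158–277, 109–261) with its pull at the top and the rib at (219,190). Its fit agrees with the top view within about 1 mm.

```bash
python3 -c "
from h import *
st(); go(.589,.235,.10,108.7)"
```

```text
t 1.65 tcp [0.5674 0.2674 0.1515] yaw_y 108.61 zax [ 5.e-04  3.e-04 -1.e+00] F [-0.1 -0.2 -0.3] M [ 0.1   0.08 -0.01] w 0.0401 g 0.0
shift [-0.0101 -0.0376  0.0515] turn [ 0.      0.0002 -0.0005]
```

```bash
python3 -m handwheel '[{"x":-0.005,"y":-0.02,"z":0.01,"wx":0,"wy":0,"wz":0,"gripper":-0.14},{"x":-0.01,"y":-0.037,"z":0.035,"wx":0,"wy":0,"wz":0,"gripper":-0.14},{"x":-0.0101,"y":-0.0376,"z":0.0515,"wx":0,"wy":0,"wz":0,"gripper":-0.14},{"x":-0.0101,"y":-0.0376,"z":0.0515,"wx":0,"wy":0,"wz":0,"gripper":-0.14},{"x":-0.0101,"y":-0.0376,"z":0.0515,"wx":0,"wy":0,"wz":0,"gripper":-0.14}]' 45
python3 -c "
from h import *
st(); go(.589,.235,.013,108.7)"
```

```text
clock: 2.15
tool_pos: [0.5894, 0.235, 0.1]
ee_rot: [-0.507, 3.1, 0.0]
ft_force: [-0.2, 0.5, 0.0]
grip_width: 0.0398
grip_force: 0.0
t 2.15 tcp [0.5894 0.235  0.1   ] yaw_y 108.59 zax [ 3.e-04  2.e-04 -1.e+00] F [-0.2  0.5  0. ] M [ 0.09  0.02 -0.04] w 0.0398 g 0.0
shift [0.0004 0.0001 0.087 ] turn [ 0.      0.0001 -0.0006]
```

```bash
python3 -m handwheel '[{"x":0,"y":0,"z":0.02,"wx":0,"wy":0,"wz":0,"gripper":-0.14},{"x":0,"y":0,"z":0.045,"wx":0,"wy":0,"wz":0,"gripper":-0.14},{"x":0,"y":0,"z":0.065,"wx":0,"wy":0,"wz":0,"gripper":-0.14},{"x":0,"y":0,"z":0.078,"wx":0,"wy":0,"wz":0,"gripper":-0.14},{"x":0,"y":0,"z":0.085,"wx":0,"wy":0,"wz":0,"gripper":-0.14},{"x":0,"y":0,"z":0.087,"wx":0,"wy":0,"wz":0,"gripper":-0.14},{"x":0,"y":0,"z":0.087,"wx":0,"wy":0,"wz":0,"gripper":-0.14},{"x":0,"y":0,"z":0.087,"wx":0,"wy":0,"wz":0,"gripper":-1},{"x":0,"y":0,"z":0.087,"wx":0,"wy":0,"wz":0,"gripper":-1},{"x":0,"y":0,"z":0.087,"wx":0,"wy":0,"wz":0,"gripper":-1},{"x":0,"y":0,"z":0.087,"wx":0,"wy":0,"wz":0,"gripper":-1},{"x":0,"y":0,"z":0.087,"wx":0,"wy":0,"wz":0,"gripper":-1},{"x":0,"y":0,"z":0.087,"wx":0,"wy":0,"wz":0,"gripper":-1},{"x":0,"y":0,"z":0.087,"wx":0,"wy":0,"wz":0,"gripper":-1}]' 45
python3 -c "
from h import *
st()"
```

```text
clock: 3.55
tool_pos: [0.59, 0.2347, 0.0126]
ee_rot: [-0.506, 3.1, 0.001]
ft_force: [-0.9, 1.9, 4.4]
grip_width: 0.0117
grip_force: 45.0
t 3.55 tcp [0.59   0.2347 0.0126] yaw_y 108.55 zax [ 5.e-04  4.e-04 -1.e+00] F [-0.9  1.9  4.4] M [ 0.35  0.2  -0.03] w 0.0117 g 45.0
```

```bash
python3 -m handwheel '[{"x":0,"y":0,"z":-0.004,"wx":0,"wy":0,"wz":0,"gripper":-1},{"x":0,"y":0,"z":-0.01,"wx":0,"wy":0,"wz":0,"gripper":-1},{"x":0,"y":0,"z":-0.02,"wx":0,"wy":0,"wz":0,"gripper":-1},{"x":0,"y":0,"z":-0.035,"wx":0,"wy":0,"wz":0,"gripper":-1},{"x":0,"y":0,"z":-0.055,"wx":0,"wy":0,"wz":0,"gripper":-1},{"x":0,"y":0,"z":-0.08,"wx":0,"wy":0,"wz":0,"gripper":-1},{"x":0,"y":0,"z":-0.1,"wx":0,"wy":0,"wz":0,"gripper":-1},{"x":0,"y":0,"z":-0.115,"wx":0,"wy":0,"wz":0,"gripper":-1},{"x":0,"y":0,"z":-0.122,"wx":0,"wy":0,"wz":0,"gripper":-1},{"x":0,"y":0,"z":-0.125,"wx":0,"wy":0,"wz":0,"gripper":-1},{"x":0,"y":0,"z":-0.125,"wx":0,"wy":0,"wz":0,"gripper":-1},{"x":0,"y":0,"z":-0.125,"wx":0,"wy":0,"wz":0,"gripper":-1}]' 45
python3 - <<'E'
from h import *
st(); go(.443,-.220,.138,83.1)
cv2.imwrite('pics/w3.png',viewer.grab_frame('wrist')[:,:,::-1])
cv2.imwrite('pics/t3.png',viewer.grab_frame('top')[:,:,::-1])
E
```

```text
clock: 4.75
tool_pos: [0.5893, 0.2342, 0.1363]
ee_rot: [0.506, -3.099, 0.0]
ft_force: [-0.8, 0.5, -4.6]
grip_width: 0.0118
grip_force: 45.0
t 4.75 tcp [0.5893 0.2342 0.1363] yaw_y 108.54 zax [-1.6e-03 -3.0e-04 -1.0e+00] F [-0.8  0.5 -4.6] M [0.07 0.01 0.07] w 0.0118 g 45.0
shift [ 0.2832 -0.3841 -0.0013] turn [-1.000e-04 -5.000e-04  1.414e-01]
```

View pics/w3.png

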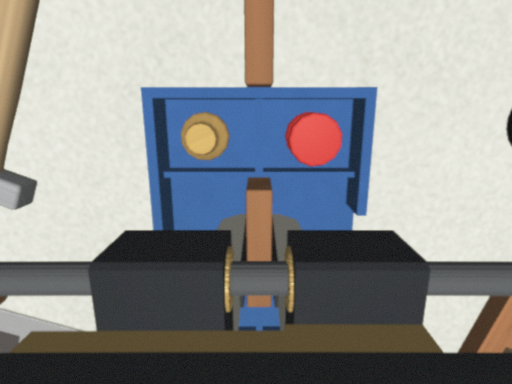

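The tray hangs level and square in the grip, with dome and spool in place; its front rim runs (143,88)–(376,88). Next is the carry.

```bash
python3 - <<'E'
from h import *
s=env.get_state(); p=viewer.camera_params('wrist'); R=Ro.from_rotvec(s['ee_rot'])
w=onplane(p,[(142.5,88),(376.5,88)],s['tool_pos'][2]-.0126+.025)
print(R.inv().apply(w-s['tool_pos']).round(4))
E
python3 -m handwheel '[{"x":0.004,"y":-0.005,"z":0,"wx":0,"wy":0,"wz":0.002,"gripper":-1},{"x":0.011,"y":-0.015,"z":0,"wx":0,"wy":0,"wz":0.006,"gripper":-1},{"x":0.023,"y":-0.031,"z":0,"wx":0,"wy":0,"wz":0.012,"gripper":-1},{"x":0.039,"y":-0.053,"z":0,"wx":0,"wy":0,"wz":0.02,"gripper":-1},{"x":0.057,"y":-0.077,"z":0,"wx":0,"wy":0,"wz":0.029,"gripper":-1},{"x":0.075,"y":-0.102,"z":0,"wx":0,"wy":0,"wz":0.038,"gripper":-1},{"x":0.094,"y":-0.127,"z":0,"wx":0,"wy":0,"wz":0.047,"gripper":-1},{"x":0.113,"y":-0.153,"z":0,"wx":0,"wy":0,"wz":0.056,"gripper":-1},{"x":0.132,"y":-0.179,"z":0,"wx":0,"wy":0,"wz":0.066,"gripper":-1},{"x":0.151,"y":-0.205,"z":0,"wx":0,"wy":0,"wz":0.076,"gripper":-1},{"x":0.17,"y":-0.231,"z":0,"wx":0,"wy":0,"wz":0.086,"gripper":-1},{"x":0.189,"y":-0.257,"z":0,"wx":0,"wy":0,"wz":0.095,"gripper":-1},{"x":0.208,"y":-0.283,"z":0,"wx":0,"wy":0,"wz":0.104,"gripper":-1},{"x":0.227,"y":-0.308,"z":0,"wx":0,"wy":0,"wz":0.113,"gripper":-1},{"x":0.244,"y":-0.331,"z":0,"wx":0,"wy":0,"wz":0.122,"gripper":-1},{"x":0.258,"y":-0.35,"z":0,"wx":0,"wy":0,"wz":0.13,"gripper":-1},{"x":0.27,"y":-0.366,"z":0,"wx":0,"wy":0,"wz":0.136,"gripper":-1},{"x":0.278,"y":-0.377,"z":0,"wx":0,"wy":0,"wz":0.139,"gripper":-1},{"x":0.282,"y":-0.382,"z":0,"wx":0,"wy":0,"wz":0.141,"gripper":-1},{"x":0.2832,"y":-0.3841,"z":0,"wx":0,"wy":0,"wz":0.1414,"gripper":-1}]' 45
python3 - <<'E'
from h import *
st()
cv2.imwrite('pics/w4.png',viewer.grab_frame('wrist')[:,:,::-1])
im=viewer.grab_frame('top')[:,:,::-1]
cv2.imwrite('pics/t4.png',cv2.resize(im[120:255,285:395],None,fx=4,fy=4,interpolation=cv2.INTER_CUBIC))
w=cv2.imread('pics/w4.png');t=cv2.imread('pics/t4.png');print(t.shape)
o=np.zeros((540,512+440,3),np.uint8);o[:384,:512]=w;o[:540,512:]=t
cv2.imwrite('pics/o4.png',cv2.resize(o,(794,450)))
st()
E
```

```text
[[ 0.0751 -0.0546 -0.0123]
 [ 0.075   0.0548 -0.0122]]
clock: 6.85
tool_pos: [0.4431, -0.2202, 0.1372]
ee_rot: [-0.191, -3.136, -0.0]
ft_force: [0.3, 0.5, -5.0]
grip_width: 0.0115
grip_force: 45.0
t 6.85 tcp [ 0.4431 -0.2202  0.1372] yaw_y 83.03 zax [-1.e-04  2.e-04 -1.e+00] F [ 0.3  0.5 -5. ] M [ 0.02 -0.05  0.01] w 0.0115 g 45.0
(540, 440, 3)
t 6.95 tcp [ 0.4435 -0.2196  0.1371] yaw_y 83.1 zax [-0.e+00  3.e-04 -1.e+00] F [-1.   0.6 -4.2] M [-0.   -0.01 -0.02] w 0.0115 g 45.0
```

View pics/o4.png

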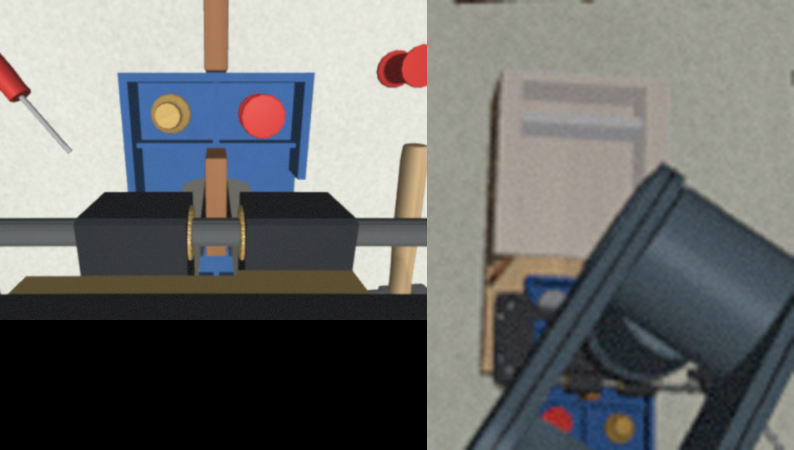

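The tray is level and aligned on the tool with nothing disturbed; the rack sits where I measured it. I'll lower the tray over the apron.

```bash
python3 -m handwheel '[{"x":0,"y":0,"z":0.008,"wx":0,"wy":0,"wz":0.001,"gripper":-1},{"x":0,"y":0,"z":0.022,"wx":0,"wy":0,"wz":0.0017,"gripper":-1},{"x":0,"y":0,"z":0.04,"wx":0,"wy":0,"wz":0.0017,"gripper":-1},{"x":0,"y":0,"z":0.058,"wx":0,"wy":0,"wz":0.0017,"gripper":-1},{"x":0,"y":0,"z":0.073,"wx":0,"wy":0,"wz":0.0017,"gripper":-1},{"x":0,"y":0,"z":0.083,"wx":0,"wy":0,"wz":0.0017,"gripper":-1},{"x":0,"y":0,"z":0.088,"wx":0,"wy":0,"wz":0.0017,"gripper":-1},{"x":0,"y":0,"z":0.089,"wx":0,"wy":0,"wz":0.0017,"gripper":-1},{"x":0,"y":0,"z":0.089,"wx":0,"wy":0,"wz":0.0017,"gripper":-1}]' 45
python3 -c "
from h import *
st(); go(.4835,-.2248,.047,82.8)"
```

```text
clock: 7.85
tool_pos: [0.4439, -0.2199, 0.0484]
ee_rot: [0.197, 3.135, -0.0]
ft_force: [1.0, -0.0, -4.0]
grip_width: 0.0115
grip_force: 45.0
t 7.85 tcp [ 0.4439 -0.2199  0.0484] yaw_y 82.81 zax [ 4.e-04 -3.e-04 -1.e+00] F [ 1. -0. -4.] M [-0.04 -0.02 -0.02] w 0.0115 g 45.0
shift [-0.0399  0.0001  0.0015] turn [-0.0001  0.0001  0.    ]
```

```bash
python3 -m handwheel '[{"x":-0.004,"y":0,"z":0.001,"wx":0,"wy":0,"wz":0,"gripper":-1},{"x":-0.01,"y":0,"z":0.001,"wx":0,"wy":0,"wz":0,"gripper":-1},{"x":-0.016,"y":0,"z":0.001,"wx":0,"wy":0,"wz":0,"gripper":-1},{"x":-0.022,"y":0,"z":0.001,"wx":0,"wy":0,"wz":0,"gripper":-1},{"x":-0.026,"y":0,"z":0.001,"wx":0,"wy":0,"wz":0,"gripper":-1},{"x":-0.028,"y":0,"z":0.001,"wx":0,"wy":0,"wz":0,"gripper":-1}]' 45
python3 -c "
from h import *
st()"
```

```text
clock: 8.45
tool_pos: [0.472, -0.2235, 0.0472]
ee_rot: [0.197, 3.135, -0.0]
ft_force: [0.1, 0.1, -3.9]
grip_width: 0.0116
grip_force: 45.0
t 8.45 tcp [ 0.472  -0.2235  0.0472] yaw_y 82.8 zax [ 2.e-04 -1.e-04 -1.e+00] F [ 0.1  0.1 -3.9] M [ 0.   -0.03  0.03] w 0.0116 g 45.0
```

```bash
python3 -m handwheel '[{"x":-0.003,"y":0,"z":0,"wx":0,"wy":0,"wz":0,"gripper":-1},{"x":-0.007,"y":0,"z":0,"wx":0,"wy":0,"wz":0,"gripper":-1},{"x":-0.01,"y":0,"z":0,"wx":0,"wy":0,"wz":0,"gripper":-1},{"x":-0.012,"y":0,"z":0,"wx":0,"wy":0,"wz":0,"gripper":-1},{"x":-0.012,"y":0,"z":0,"wx":0,"wy":0,"wz":0,"gripper":-1}]' 45
python3 -c "
from h import *
st()"
python3 -m handwheel '[{"x":0,"y":0,"z":0.001,"wx":0,"wy":0,"wz":0,"gripper":-1},{"x":0,"y":0,"z":0.002,"wx":0,"wy":0,"wz":0,"gripper":-1},{"x":0,"y":0,"z":0.003,"wx":0,"wy":0,"wz":0,"gripper":-1},{"x":0,"y":0,"z":0.0035,"wx":0,"wy":0,"wz":0,"gripper":-1},{"x":0,"y":0,"z":0.0035,"wx":0,"wy":0,"wz":0,"gripper":-1}]' 45
python3 -c "
from h import *
st()"
```

```text
clock: 8.95
tool_pos: [0.4835, -0.2249, 0.0472]
ee_rot: [0.197, 3.135, -0.0]
ft_force: [0.6, 0.5, -3.4]
grip_width: 0.0119
grip_force: 45.0
t 8.95 tcp [ 0.4835 -0.2249  0.0472] yaw_y 82.8 zax [ 1.e-04 -1.e-04 -1.e+00] F [ 0.6  0.5 -3.4] M [-0.03 -0.02 -0.05] w 0.0119 g 45.0
clock: 9.45
tool_pos: [0.4832, -0.2248, 0.0436]
ee_rot: [-0.198, -3.135, -0.0]
ft_force: [-0.4, -0.3, -5.0]
grip_width: 0.0118
grip_force: 45.0
t 9.45 tcp [ 0.4832 -0.2248  0.0436] yaw_y 82.79 zax [-2.e-04  1.e-04 -1.e+00] F [-0.4 -0.3 -5. ] M [-0.   -0.04 -0.01] w 0.0118 g 45.0
```

```bash
python3 -m handwheel '[{"x":0,"y":0,"z":0.0005,"wx":0,"wy":0,"wz":0,"gripper":-1},{"x":0,"y":0,"z":0.001,"wx":0,"wy":0,"wz":0,"gripper":-1},{"x":0,"y":0,"z":0.0015,"wx":0,"wy":0,"wz":0,"gripper":-1},{"x":0,"y":0,"z":0.0015,"wx":0,"wy":0,"wz":0,"gripper":-1}]' 45
python3 -c "
from h import *
st()"
```

```text
clock: 9.85
tool_pos: [0.4834, -0.225, 0.0425]
ee_rot: [0.197, 3.135, -0.0]
ft_force: [-0.8, -0.2, -0.1]
grip_width: 0.0118
grip_force: 45.0
t 9.85 tcp [ 0.4834 -0.225   0.0425] yaw_y 82.8 zax [ 3.e-04 -3.e-04 -1.e+00] F [-0.8 -0.2 -0.1] M [0.15 0.15 0.01] w 0.0118 g 45.0
```

```bash
python3 -m handwheel '[{"x":0,"y":0,"z":0,"wx":0,"wy":0,"wz":0,"gripper":-0.14},{"x":0,"y":0,"z":0,"wx":0,"wy":0,"wz":0,"gripper":-0.14},{"x":0,"y":0,"z":0,"wx":0,"wy":0,"wz":0,"gripper":-0.14},{"x":0,"y":0,"z":0,"wx":0,"wy":0,"wz":0,"gripper":-0.14},{"x":0,"y":0,"z":-0.01,"wx":0,"wy":0,"wz":0,"gripper":-0.14},{"x":0,"y":0,"z":-0.03,"wx":0,"wy":0,"wz":0,"gripper":-0.14},{"x":0,"y":0,"z":-0.055,"wx":0,"wy":0,"wz":0,"gripper":-0.14},{"x":0,"y":0,"z":-0.08,"wx":0,"wy":0,"wz":0,"gripper":-0.14},{"x":0.03,"y":0,"z":-0.085,"wx":0,"wy":0,"wz":0,"gripper":-1},{"x":0.07,"y":0,"z":-0.085,"wx":0,"wy":0,"wz":0,"gripper":-1},{"x":0.11,"y":0,"z":-0.085,"wx":0,"wy":0,"wz":0,"gripper":-1},{"x":0.142,"y":0,"z":-0.085,"wx":0,"wy":0,"wz":0,"gripper":-1},{"x":0.142,"y":0,"z":-0.085,"wx":0,"wy":0,"wz":0,"gripper":-1},{"x":0.142,"y":0,"z":-0.085,"wx":0,"wy":0,"wz":0,"gripper":-1}]' 20
python3 - <<'E'
from h import *
st()
a=viewer.grab_frame('wrist')[:,:,::-1]; b=viewer.grab_frame('top')[:,:,::-1]
b=cv2.resize(b[120:255,285:395],None,fx=2.84,fy=2.84,interpolation=cv2.INTER_CUBIC)
o=np.hstack([a,b[:383].copy() if b.shape[0]>384 else cv2.copyMakeBorder(b,0,384-b.shape[0],0,0,0)]) if b.shape[0]<=384 else None
cv2.imwrite('pics/o5.png',cv2.resize(o,(790,int(384*790/o.shape[1]))))
st()
E
```

```text
clock: 11.25
tool_pos: [0.3427, -0.2076, 0.1281]
ee_rot: [0.2, 3.133, -0.002]
ft_force: [0.4, -0.0, -0.1]
grip_width: 0.001
grip_force: 0.0
t 11.25 tcp [ 0.3427 -0.2076  0.1281] yaw_y 82.71 zax [ 0.0018 -0.0016 -1.    ] F [ 0.4 -0.  -0.1] M [ 0.03  0.01 -0.01] w 0.001 g 0.0
t 11.35 tcp [ 0.3436 -0.2079  0.1279] yaw_y 82.79 zax [ 0.0016 -0.0015 -1.    ] F [-0.6 -0.1 -0.1] M [-0.03 -0.03  0.04] w 0.0009 g 0.0
```

View pics/o5.png

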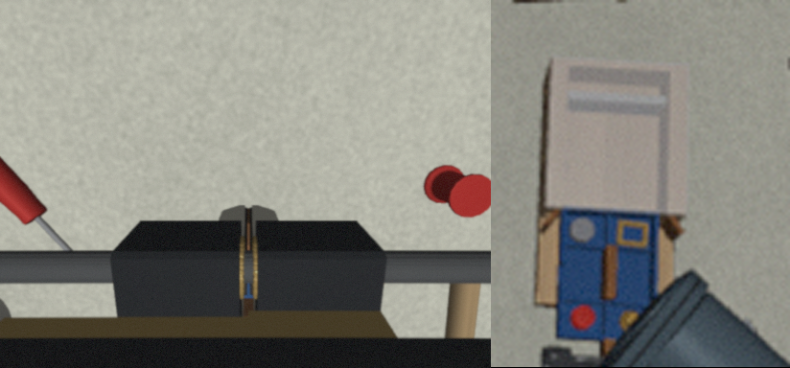

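The right panel shows the tray square in the mouth with all four pieces in it. The shut fingers are behind the pull. Now I'll lower them and push slowly.

```bash
python3 -m handwheel '[{"x":0,"y":0,"z":0.02,"wx":0,"wy":0,"wz":0,"gripper":-1},{"x":0,"y":0,"z":0.05,"wx":0,"wy":0,"wz":0,"gripper":-1},{"x":0,"y":0,"z":0.075,"wx":0,"wy":0,"wz":0,"gripper":-1},{"x":0,"y":0,"z":0.083,"wx":0,"wy":0,"wz":0,"gripper":-1},{"x":0,"y":0,"z":0.083,"wx":0,"wy":0,"wz":0,"gripper":-1},{"x":-0.006,"y":0,"z":0.083,"wx":0,"wy":0,"wz":0,"gripper":-1},{"x":-0.012,"y":0,"z":0.083,"wx":0,"wy":0,"wz":0,"gripper":-1},{"x":-0.015,"y":0,"z":0.083,"wx":0,"wy":0,"wz":0,"gripper":-1},{"x":-0.017,"y":0,"z":0.083,"wx":0,"wy":0,"wz":0,"gripper":-1},{"x":-0.019,"y":0,"z":0.083,"wx":0,"wy":0,"wz":0,"gripper":-1},{"x":-0.021,"y":0,"z":0.083,"wx":0,"wy":0,"wz":0,"gripper":-1},{"x":-0.023,"y":0,"z":0.083,"wx":0,"wy":0,"wz":0,"gripper":-1},{"x":-0.026,"y":0,"z":0.083,"wx":0,"wy":0,"wz":0,"gripper":-1},{"x":-0.029,"y":0,"z":0.083,"wx":0,"wy":0,"wz":0,"gripper":-1}]' 20
python3 -c "
from h import *
st(); go(.547,-.2328,.045,82.8)"
```

```text
clock: 12.75
tool_pos: [0.3713, -0.2107, 0.0441]
ee_rot: [-0.198, -3.135, -0.0]
ft_force: [-1.7, 0.6, 1.7]
grip_width: 0.0002
grip_force: 0.7
t 12.75 tcp [ 0.3713 -0.2107  0.0441] yaw_y 82.78 zax [-1.e-04  1.e-04 -1.e+00] F [-1.7  0.6  1.7] M [0.01 0.26 0.  ] w 0.0002 g 0.7
shift [-0.1771  0.0002 -0.0009] turn [ 0.     -0.     -0.0001]
```

```bash
python3 -m handwheel '[{"x":-0.003,"y":0,"z":0,"wx":0,"wy":0,"wz":0,"gripper":-1},{"x":-0.006,"y":0,"z":0,"wx":0,"wy":0,"wz":0,"gripper":-1},{"x":-0.009,"y":0,"z":0,"wx":0,"wy":0,"wz":0,"gripper":-1},{"x":-0.012,"y":0,"z":0,"wx":0,"wy":0,"wz":0,"gripper":-1},{"x":-0.015,"y":0,"z":0,"wx":0,"wy":0,"wz":0,"gripper":-1},{"x":-0.018,"y":0,"z":0,"wx":0,"wy":0,"wz":0,"gripper":-1}]'
python3 -m handwheel '[{"x":-0.002,"y":0,"z":0,"wx":0,"wy":0,"wz":0,"gripper":-1},{"x":-0.004,"y":0,"z":0,"wx":0,"wy":0,"wz":0,"gripper":-1},{"x":-0.006,"y":0,"z":0,"wx":0,"wy":0,"wz":0,"gripper":-1},{"x":-0.008,"y":0,"z":0,"wx":0,"wy":0,"wz":0,"gripper":-1},{"x":-0.01,"y":0,"z":0,"wx":0,"wy":0,"wz":0,"gripper":-1}]'
python3 -m handwheel '[{"x":-0.002,"y":0,"z":0,"wx":0,"wy":0,"wz":0,"gripper":-1},{"x":-0.004,"y":0,"z":0,"wx":0,"wy":0,"wz":0,"gripper":-1},{"x":-0.006,"y":0,"z":0,"wx":0,"wy":0,"wz":0,"gripper":-1},{"x":-0.008,"y":0,"z":0,"wx":0,"wy":0,"wz":0,"gripper":-1},{"x":-0.01,"y":0,"z":0,"wx":0,"wy":0,"wz":0,"gripper":-1}]'
python3 -c "
from h import *
st()"
```

```text
clock: 13.35
tool_pos: [0.3893, -0.213, 0.0442]
ee_rot: [0.197, 3.135, -0.0]
ft_force: [-2.0, 0.1, 2.2]
grip_width: 0.0004
grip_force: 0.7
clock: 13.85
tool_pos: [0.399, -0.2142, 0.0442]
ee_rot: [-0.198, -3.135, -0.0]
ft_force: [-2.6, 0.3, 1.7]
grip_width: 0.0005
grip_force: 0.9
clock: 14.35
tool_pos: [0.4088, -0.2154, 0.0442]
ee_rot: [-0.198, -3.135, -0.0]
ft_force: [-2.8, -0.1, 1.9]
grip_width: 0.0006
grip_force: 1.6
t 14.35 tcp [ 0.4088 -0.2154  0.0442] yaw_y 82.79 zax [-3.e-04  2.e-04 -1.e+00] F [-2.8 -0.1  1.9] M [0.1  0.49 0.03] w 0.0006 g 1.6
```

```bash
python3 -m handwheel '[{"x":-0.002,"y":0,"z":0,"wx":0,"wy":0,"wz":0,"gripper":-1},{"x":-0.004,"y":0,"z":0,"wx":0,"wy":0,"wz":0,"gripper":-1},{"x":-0.006,"y":0,"z":0,"wx":0,"wy":0,"wz":0,"gripper":-1},{"x":-0.008,"y":0,"z":0,"wx":0,"wy":0,"wz":0,"gripper":-1},{"x":-0.01,"y":0,"z":0,"wx":0,"wy":0,"wz":0,"gripper":-1}]' | sed -n 2p\;4p
python3 -m handwheel '[{"x":-0.002,"y":0,"z":0,"wx":0,"wy":0,"wz":0,"gripper":-1},{"x":-0.004,"y":0,"z":0,"wx":0,"wy":0,"wz":0,"gripper":-1},{"x":-0.006,"y":0,"z":0,"wx":0,"wy":0,"wz":0,"gripper":-1},{"x":-0.008,"y":0,"z":0,"wx":0,"wy":0,"wz":0,"gripper":-1},{"x":-0.01,"y":0,"z":0,"wx":0,"wy":0,"wz":0,"gripper":-1}]' | sed -n 2p\;4p
python3 -m handwheel '[{"x":-0.002,"y":0,"z":0,"wx":0,"wy":0,"wz":0,"gripper":-1},{"x":-0.004,"y":0,"z":0,"wx":0,"wy":0,"wz":0,"gripper":-1},{"x":-0.006,"y":0,"z":0,"wx":0,"wy":0,"wz":0,"gripper":-1},{"x":-0.008,"y":0,"z":0,"wx":0,"wy":0,"wz":0,"gripper":-1},{"x":-0.01,"y":0,"z":0,"wx":0,"wy":0,"wz":0,"gripper":-1}]' | sed -n 2p\;4p
```

```text
tool_pos: [0.419, -0.2168, 0.0441]
ft_force: [-2.9, 0.3, 1.4]
tool_pos: [0.4289, -0.218, 0.0442]
ft_force: [-3.7, -0.4, 0.6]
tool_pos: [0.4388, -0.2193, 0.0442]
ft_force: [-2.9, -0.6, 1.5]
```

```bash
python3 - <<'E'
from h import *
st()
b=viewer.grab_frame('top')[:,:,::-1]
cv2.imwrite('pics/t6.png',cv2.resize(b[120:255,285:395],None,fx=4.4,fy=4.4,interpolation=cv2.INTER_CUBIC))
E
```

```text
t 15.85 tcp [ 0.4388 -0.2193  0.0442] yaw_y 82.79 zax [ 1.e-04 -1.e-04 -1.e+00] F [-2.9 -0.6  1.5] M [-0.03  0.48 -0.06] w 0.0005 g 1.4
```

View pics/t6.png

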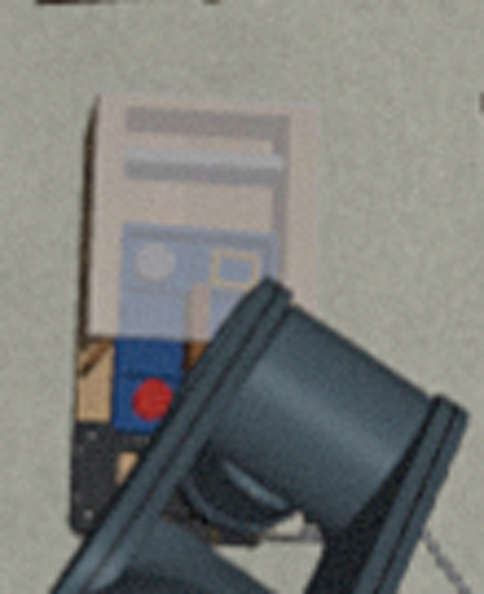

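The tray's lead (y≈225) is 30–40 mm short of the stop (y≈183). It is straight, with its pieces inside.

```bash
python3 -m handwheel '[{"x":-0.002,"y":0,"z":0,"wx":0,"wy":0,"wz":0,"gripper":-1},{"x":-0.004,"y":0,"z":0,"wx":0,"wy":0,"wz":0,"gripper":-1},{"x":-0.006,"y":0,"z":0,"wx":0,"wy":0,"wz":0,"gripper":-1},{"x":-0.008,"y":0,"z":0,"wx":0,"wy":0,"wz":0,"gripper":-1},{"x":-0.01,"y":0,"z":0,"wx":0,"wy":0,"wz":0,"gripper":-1}]' | sed -n 2p\;4p
python3 -m handwheel '[{"x":-0.002,"y":0,"z":0,"wx":0,"wy":0,"wz":0,"gripper":-1},{"x":-0.004,"y":0,"z":0,"wx":0,"wy":0,"wz":0,"gripper":-1},{"x":-0.006,"y":0,"z":0,"wx":0,"wy":0,"wz":0,"gripper":-1},{"x":-0.008,"y":0,"z":0,"wx":0,"wy":0,"wz":0,"gripper":-1},{"x":-0.01,"y":0,"z":0,"wx":0,"wy":0,"wz":0,"gripper":-1}]' | sed -n 2p\;4p
python3 -m handwheel '[{"x":-0.001,"y":0,"z":0,"wx":0,"wy":0,"wz":0,"gripper":-1},{"x":-0.002,"y":0,"z":0,"wx":0,"wy":0,"wz":0,"gripper":-1},{"x":-0.003,"y":0,"z":0,"wx":0,"wy":0,"wz":0,"gripper":-1},{"x":-0.004,"y":0,"z":0,"wx":0,"wy":0,"wz":0,"gripper":-1}]' | sed -n 2p\;4p
python3 -m handwheel '[{"x":-0.001,"y":0,"z":0,"wx":0,"wy":0,"wz":0,"gripper":-1},{"x":-0.002,"y":0,"z":0,"wx":0,"wy":0,"wz":0,"gripper":-1},{"x":-0.003,"y":0,"z":0,"wx":0,"wy":0,"wz":0,"gripper":-1},{"x":-0.004,"y":0,"z":0,"wx":0,"wy":0,"wz":0,"gripper":-1}]' | sed -n 2p\;4p
```

```text
tool_pos: [0.4487, -0.2205, 0.0442]
ft_force: [-2.4, 0.5, -0.4]
tool_pos: [0.4587, -0.2218, 0.0442]
ft_force: [-2.9, -1.3, 0.8]
tool_pos: [0.4625, -0.2223, 0.0442]
ft_force: [-2.7, -0.8, 1.4]
tool_pos: [0.4665, -0.2228, 0.0442]
ft_force: [-2.5, -1.0, 1.1]
```

```bash
for i in 1 2; do :; done
python3 -m handwheel '[{"x":-0.001,"y":0,"z":0,"wx":0,"wy":0,"wz":0,"gripper":-1},{"x":-0.002,"y":0,"z":0,"wx":0,"wy":0,"wz":0,"gripper":-1},{"x":-0.003,"y":0,"z":0,"wx":0,"wy":0,"wz":0,"gripper":-1}]' | sed -n 2p\;4p
python3 -m handwheel '[{"x":-0.001,"y":0,"z":0,"wx":0,"wy":0,"wz":0,"gripper":-1},{"x":-0.002,"y":0,"z":0,"wx":0,"wy":0,"wz":0,"gripper":-1}]' | sed -n 2p\;4p
python3 -m handwheel '[{"x":-0.001,"y":0,"z":0,"wx":0,"wy":0,"wz":0,"gripper":-1},{"x":-0.002,"y":0,"z":0,"wx":0,"wy":0,"wz":0,"gripper":-1}]' | sed -n 2p\;4p
```

```text
tool_pos: [0.4695, -0.2232, 0.0442]
ft_force: [-3.6, -1.1, 0.3]
tool_pos: [0.4714, -0.2234, 0.0442]
ft_force: [-3.3, -1.4, 1.2]
tool_pos: [0.4735, -0.2237, 0.0442]
ft_force: [-1.8, 0.0, 0.4]
```

```bash
python3 -m handwheel '[{"x":-0.0005,"y":0,"z":0,"wx":0,"wy":0,"wz":0,"gripper":-1},{"x":-0.001,"y":0,"z":0,"wx":0,"wy":0,"wz":0,"gripper":-1}]' | sed -n 2p\;4p
python3 -m handwheel '[{"x":-0.0005,"y":0,"z":0,"wx":0,"wy":0,"wz":0,"gripper":-1},{"x":-0.001,"y":0,"z":0,"wx":0,"wy":0,"wz":0,"gripper":-1}]' | sed -n 2p\;4p
```

```text
tool_pos: [0.4749, -0.2238, 0.0443]
ft_force: [0.0, 0.1, -0.6]
tool_pos: [0.4757, -0.2239, 0.0443]
ft_force: [-0.5, 0.2, -0.1]
```

```bash
python3 -m handwheel '[{"x":-0.0005,"y":0,"z":0,"wx":0,"wy":0,"wz":0,"gripper":-1},{"x":-0.001,"y":0,"z":0,"wx":0,"wy":0,"wz":0,"gripper":-1}]' | sed -n 2p\;4p
python3 -m handwheel '[{"x":-0.0005,"y":0,"z":0,"wx":0,"wy":0,"wz":0,"gripper":-1},{"x":-0.001,"y":0,"z":0,"wx":0,"wy":0,"wz":0,"gripper":-1}]' | sed -n 2p\;4p
python3 - <<'E'
from h import *
b=viewer.grab_frame('top')[:,:,::-1]
cv2.imwrite('pics/t7.png',cv2.resize(b[120:255,285:395],None,fx=4.4,fy=4.4,interpolation=cv2.INTER_CUBIC))
E
```

```text
tool_pos: [0.4762, -0.2239, 0.0442]
ft_force: [-0.6, -0.6, 1.1]
tool_pos: [0.4772, -0.2241, 0.0442]
ft_force: [-1.8, -0.6, 1.5]
```

View pics/t7.png

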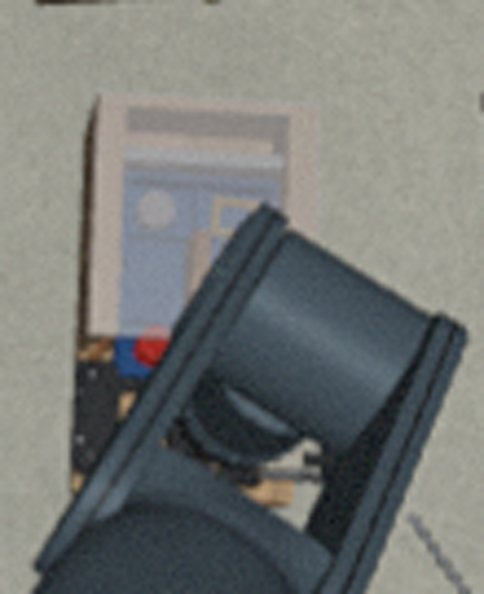

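That was the last picture I may view, and in fact one over the ten. It shows the tray up to the stop. From here I use force only.

```bash
python3 -m handwheel '[{"x":-0.0005,"y":0,"z":0,"wx":0,"wy":0,"wz":0,"gripper":-1},{"x":-0.0005,"y":0,"z":0,"wx":0,"wy":0,"wz":0,"gripper":-1}]' | sed -n 2p\;4p
python3 -m handwheel '[{"x":-0.0005,"y":0,"z":0,"wx":0,"wy":0,"wz":0,"gripper":-1},{"x":-0.0005,"y":0,"z":0,"wx":0,"wy":0,"wz":0,"gripper":-1}]' | sed -n 2p\;4p
```

```text
tool_pos: [0.4779, -0.2242, 0.0442]
ft_force: [-0.9, -0.2, 1.8]
tool_pos: [0.4781, -0.2242, 0.0441]
ft_force: [-2.7, 1.1, 2.9]
```

```bash
python3 -m handwheel '[{"x":-0.0005,"y":0,"z":0,"wx":0,"wy":0,"wz":0,"gripper":-1},{"x":-0.0005,"y":0,"z":0,"wx":0,"wy":0,"wz":0,"gripper":-1}]' | sed -n 2p\;4p
python3 -m handwheel '[{"x":-0.0005,"y":0,"z":0,"wx":0,"wy":0,"wz":0,"gripper":-1},{"x":-0.0005,"y":0,"z":0,"wx":0,"wy":0,"wz":0,"gripper":-1}]' | sed -n 2p\;4p
```

```text
tool_pos: [0.4781, -0.2242, 0.0442]
ft_force: [-5.1, -0.2, 3.9]
tool_pos: [0.4781, -0.2242, 0.0441]
ft_force: [-6.1, 0.5, 5.9]
```

```bash
python3 -m handwheel '[{"x":-0.0005,"y":0,"z":0,"wx":0,"wy":0,"wz":0,"gripper":-1},{"x":-0.0005,"y":0,"z":0,"wx":0,"wy":0,"wz":0,"gripper":-1}]' | sed -n 2p\;4p
python3 -m handwheel '[{"x":0.004,"y":0,"z":0,"wx":0,"wy":0,"wz":0,"gripper":-1},{"x":0.015,"y":0,"z":0,"wx":0,"wy":0,"wz":0,"gripper":-1},{"x":0.04,"y":0,"z":0,"wx":0,"wy":0,"wz":0,"gripper":-1},{"x":0.06,"y":0,"z":-0.03,"wx":0,"wy":0,"wz":0,"gripper":-1},{"x":0.08,"y":0,"z":-0.07,"wx":0,"wy":0,"wz":0,"gripper":-1},{"x":0.09,"y":0.045,"z":-0.1,"wx":0,"wy":0,"wz":0,"gripper":-1},{"x":0.09,"y":0.09,"z":-0.12,"wx":0,"wy":0,"wz":0,"gripper":-1},{"x":0.09,"y":0.135,"z":-0.12,"wx":0,"wy":0,"wz":0,"gripper":-1},{"x":0.09,"y":0.18,"z":-0.12,"wx":0,"wy":0,"wz":0,"gripper":-1},{"x":0.09,"y":0.225,"z":-0.12,"wx":0,"wy":0,"wz":0,"gripper":-1},{"x":0.09,"y":0.25,"z":-0.12,"wx":0,"wy":0,"wz":0,"gripper":-1},{"x":0.09,"y":0.25,"z":-0.12,"wx":0,"wy":0,"wz":0,"gripper":-1},{"x":0.09,"y":0.25,"z":-0.12,"wx":0,"wy":0,"wz":0,"gripper":-1}]'
python3 - <<'E'
from h import *
st(); p=viewer.camera_params('top')
b=viewer.grab_frame('top')[:,:,::-1].copy(); cv2.imwrite('pics/t8.png',b); a=cv2.imread('pics/top0.png')
g=lambda i:cv2.cvtColor(i,cv2.COLOR_BGR2GRAY).astype(np.float32)
for n,(y0,y1,x0,x1) in dict(rackback=(136,152,298,364),apronfront=(222,243,298,358)).items():
    print(n,cv2.phaseCorrelate(g(a)[y0:y1,x0:x1].copy(),g(b)[y0:y1,x0:x1].copy()))
hsv=cv2.cvtColor(b,cv2.COLOR_BGR2HSV)
m=cv2.inRange(hsv,(100,120,40),(125,255,255)); m[:,:300]=0;m[:,358:]=0;m[:140]=0;m[240:]=0
c=np.vstack([k.reshape(-1,2) for k in cv2.findContours(m,0,1)[0] if len(k)>5])
Rr=np.array([.547,-.2328]);t=np.radians(-7.2);M=np.array([[np.cos(t),np.sin(t)],[-np.sin(t),np.cos(t)]])
q=(onplane(p,c,.055)[:,:2]-Rr)@M.T; print('blue open part in rack frame mm',(q.min(0)*1000).round(1),(q.max(0)*1000).round(1))
# column profile through bay: saturation along rack x at y=+25..+40 (z=.05)
xs=np.arange(.09,.155,.003)
X=np.array([[*(Rr+M.T@[x,y]),.05] for x in xs for y in (.0,.01,.02,.03,.04)])
P=px(p,X).astype(np.float32).reshape(len(xs),5,2)
for i,n in ((a,'before'),(b,'after')):
    v=cv2.remap(i,P[...,0].copy(),P[...,1].copy(),1).astype(int).mean(1); print(n,[(int(x*1000),int(r[0]-r[2])) for x,r in zip(xs,v)])
E
```

```text
tool_pos: [0.4782, -0.2242, 0.0442]
ft_force: [-9.1, -0.4, 7.0]
clock: 21.55
tool_pos: [0.4217, 0.035, 0.1641]
ee_rot: [0.194, 3.135, -0.001]
ft_force: [0.3, 0.4, -0.6]
grip_width: 0.0001
grip_force: 0.0
t 21.55 tcp [0.4217 0.035  0.1641] yaw_y 82.91 zax [ 4.e-04 -4.e-04 -1.e+00] F [ 0.3  0.4 -0.6] M [ 0.01  0.   -0.01] w 0.0001 g 0.0
rackback ((0.11274493056970414, 0.09152144578396104), 0.9809669595625665)
apronfront ((-0.02202279416408004, 0.022786686977092074), 0.9976264249947336)
blue open part in rack frame mm [-21.3 -54.1] [ 6.2 54.1]
before [(90, -16), (93, -16), (96, -16), (99, -16), (102, -16), (105, -16), (108, -16), (111, -15), (114, -15), (117, -15), (120, -15), (123, -14), (126, -7), (129, 0), (132, 0), (135, -1), (138, 0), (141, 0), (144, 1), (147, 0), (150, -6), (153, -13)]
after [(90, 13), (93, 11), (96, 10), (99, 9), (102, 8), (105, 7), (108, 9), (111, 9), (114, 12), (117, 14), (120, 14), (123, 11), (126, 11), (129, 16), (132, 13), (135, 3), (138, -1), (141, 0), (144, 2), (147, 1), (150, -5), (153, -14)]
```

The organiser has not moved (under 0.1 px). The tray's lead is at about 129 mm, against the stop, and the catch drag has gone. Handing in.

```bash
python3 -c "
from workcell import job
print(job.job_done())"
```

```text
the job is handed in; nothing more can be done
None
```

I handed the job in at about 22 s: the tray is home against the back stop with all its pieces last seen in it and the organiser unmoved; that the catch snapped in is judged from its drag vanishing just before the stop, not seen, and I viewed 11 pictures against the limit of 10.

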